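# Switch on the microscope's ring light and start the bench timer

### The arm

A 6-joint arm with a two-finger parallel gripper is mounted at the origin on the work surface. World frame = base frame: x ahead of the robot, y to its left, z up, the work surface at z = 0. Lengths are in m, angles in degrees, forces in N, time in s.
With the tool pointing down it reaches from about 0.25 to 0.725 m from the base axis. Payload 9.7 kg.
Tool frame: the origin (TCP) lies between the finger pads; the fingertips stand 19 mm ahead of it and the grasp point (between the pads) is the TCP; z points along the fingers, y is the line along which they close (so a half turn about z gives the same grasp; the last joint's range is limited). The gripper opens to 85 mm and grips with 20 to 120 N. Pads are 22 mm wide; open, the fingers measure 114 mm over their backs; the gripper's body (76 mm by 85 mm) begins 54 mm behind the grasp point. The pads swing forward as they close: fully open they stand 13 mm farther back than shut.
Start: joints at [-68.526, 4.979, 10.078, 95.1, 0, 90], TCP at [0.201, -0.512, 0.25] pointing down, gripper open.
Joint ranges: [-179.16, 179.16], [-48.56, 103.87], [-65.8, 70.77], [-126.05, 130.52], [-82.76, 87.17], [-180, 180]. Speed limits (degrees/s): [127.2, 127.2, 147.25, 180, 180, 180].

### API

Orientations are given as [roll, pitch, yaw] about the fixed x, y, z axes, in that order (R = Rz(yaw) Ry(pitch) Rx(roll)).
In Python, from workcell import bot gives the robot as it stands. The module is installed in compiled form; this text tells all that it offers.
- The arm moves only by the shell command python3 -m crank 'ROWS' [OPENING] [FORCE]. ROWS is JSON, a list that holds one entry, the list of rows, each a list of 6 numbers: the shift along the world's x, y, z as a fraction of full scale, then the turn, a rotation vector about the world's x, y, z as a fraction of full scale. In form: [[[x, y, z, wx, wy, wz], ...]]. A call has 1 to 20 rows; each row shifts and turns the commanded pose from where the row before left it; what a row does not reach is not made up. Full scale, the value 1, is 20 mm for a shift and 0.12 rad for a turn. A row lasts 1/12 s, in which the tool goes at most 41.7 mm and 7.16 degrees, less where a joint would pass 70% of its speed; a pose out of reach is approached as far as the arm can. A call with a number of a shift or a turn outside -1 to 1 is refused whole. A call with a gripper value outside its range is refused whole. OPENING is the opening, from 0 (shut) to 1 (fully open), set as the call begins (- or left out, the last holds). The fingers move at their own pace and stop on an object; FORCE is the grip in N (left out, the last holds). Time passes only in rows, so rows that do not move let the fingers close. It gives the time, the measured TCP pose, the force, the opening and the grip force at its end, in the units of the state.
- bot.get_obs(): the state, without advancing time (a new reading comes with each control period).
- bot.camera(name): name is "scene" or "side" or "wrist"; returns the picture (384x512x3 uint8, red, green, blue); there is no depth.
- bot.camera_model(name): a dict with "vertical_fov" (degrees; the focal length in pixels is half the picture's height over the tangent of half this angle, whatever the lens; pixels are square), "cx", "cy" (the principal point, pixels), "k1" (the pictures are not rectified: a ray, as slopes to the right and down, at radius r is drawn at 1 + k1 r^2 times it, then the intrinsics apply), "R" (3x3) and "t" (3): a world point X has camera coordinates R X + t. Camera axes: x right, y down, z forward; pixel columns grow to the right and rows downward; lengths in m; the calibration is good to about 2 mm. A picture is of the moment at which its call begins: read the wrist's pose just before it. camera_model takes no time and is no camera call; for the wrist camera it gives the pose at the moment of the call.
- bot.job_done(): hands the job in; it is judged then, once.
The state is a dict: "time": time; "q": joint angles; "qd": joint speeds; "joint_efforts": joint torques, N m; "ee_pos": TCP position; "tcp_rot": TCP orientation; "wrist_force": force on the tool from outside, world axes, zero at the start; "torque": the same for the moment, N m; "opening": finger opening in m; "grasp_force": force on a finger pad.
Only numpy, scipy, OpenCV 4.12 (cv2) and the standard library are available. Lean on these libraries where they do the work, as an engineer would, in place of code of your own. Each camera call takes 0.05 s, during which the arm holds its last target. There are 200 camera calls.

### The job

Start a timed spell of graft work at the microscope: on its light control unit press the green power key fully in, then the white ring-light key fully in, and last of all tap the orange start key of the bench timer, pressing it down and letting it come up again. Use a light fingertip touch, finish clear of everything, and leave the blue key, the timer's grey key, the brightness dial and the microscope alone. Do not lift, tip or shift the light unit, the timer or anything else on the table.

Things in the scene. Friction and masses are not known exactly. Their poses are not given: they have to be found in the camera images.
- light_unit: the microscope's light control unit: ivory desk housing 120 mm deep (x), 170 mm wide (y), 0.9 kg, loose. Origin: centre of its underside. Front edge (-x) 40 mm high, back 62 mm: the grey top panel slopes by 10.4 degrees. Near the front three equal round keys 42 mm apart, from its left (+y) to right: green, white, blue; a black dial at the back right, a dark bar-graph window at the back left
- power_key_top (a point): centre of the top face of the light unit's green power key: round soft cap 20 mm across, 10 mm proud of the panel, with a 2 mm high collar 27 mm across round it. Moves with the key. z axis: out of the key, square to the sloping panel (10.4 degrees off vertical, leaning to the front); x axis: up the slope to the unit's back
- power_key (a joint): how far the green key is pressed in, m: 0 as it stands out, growing as it is pressed in, 0.005 fully in. A latching key: it needs about 2.5 N, stays in wherever it is left; it counts as latched from 0.0035. Its silicone cap also gives 0.17 mm per N (2.5 mm at most) and springs back
- ring_key_top (a point): centre of the top face of the white ring-light key, the middle one of the three on the light unit; size, collar and axes as the green key's
- ring_key (a joint): how far the white key is pressed in, m: 0 as it stands out, growing as it is pressed in, 0.005 fully in; latching, as the green key
- base_key_top (a point): centre of the top face of the blue base-light key, the right one of the three on the light unit (not to be pressed); size and axes as the green key's
- base_key (a joint): how far the blue key is pressed in, m: 0 as it stands out, growing as it is pressed in; latching as the others. It stays out in this job
- dial_mark (a point): the outer end of the white line on top of the black brightness dial (35 mm across, 15 mm high) on the light unit, 15 mm from the dial's axis; the dial starts at any angle and is left there
- timer: bench timer: small white wedge with a grey-green display, 68 mm deep (x), 96 mm wide (y), 19 mm high at the front (-x), 37 mm at the back, its top sloping by 14.8 degrees; loose, about 0.18 kg. Origin: centre of its underside. Round orange start key at the front right (-y), a smaller grey clear key at the front left (+y), 48 mm from it
- start_key_top (a point): centre of the top face of the timer's orange start key: round soft cap 24 mm across, 8 mm proud. Moves with the key. z axis: out of the key, square to the sloping top (14.8 degrees off vertical, leaning to the front); x axis: up the slope to the back
- start_key (a joint): how far the orange key is pressed in, m: 0 as it stands out, growing as it is pressed in, 0.004 fully in. Spring key: 1 N to start it, 3 N fully in, comes back out by itself, its cap as soft as the green key's; the timer starts when it has been in by 0.0028 or more
- clear_key (a joint): how far the grey clear key of the timer (16 mm across, 7 mm proud) is pressed in, m: 0 as it stands out, growing as it is pressed in; a spring key, not to be pressed
- cold_block: aluminium cooling block, 110 x 110 x 25 mm, loose, 0.8 kg, carrying the dish. Origin: centre of its underside
- dish: clear covered Petri dish with grafts, 60 mm across, 14 mm high, standing loose in the middle of the cooling block. Origin: centre of its underside
- forceps: fine steel forceps lying on the flat blue mat (3 mm thick) nearest the robot, 125 mm long, 16 mm wide, 7 mm high, loose. Origin: about its middle, on the underside; x along it to the tips
- scalpel: steel scalpel lying on the flat blue mat (3 mm thick) nearest the robot, 150 mm long, 9 mm wide, 6 mm high, loose. Origin: in its handle, on the underside; x along it to the blade
- saline: amber glass bottle, 42 mm across, 85 mm high, standing loose behind the work. Origin: centre of its underside
- jar: clear specimen jar with a red lid, 58 mm across, 62 mm high, standing loose behind the work. Origin: centre of its underside
- vial: small glass vial with a blue cap, 28 mm across, 50 mm high, standing loose behind the work. Origin: centre of its underside
- microscope: ivory stereo microscope with black eyepieces and focus knobs, fixed at the left side of the table (+y), base 270 x 250 mm, about 0.37 m high over its eyepieces. Origin: centre of the base's underside
Not all that is in view belongs to the job. There is more than one size of the timer; the job needs the largest.

How it is judged:
By the outcome, as a careful person would: the job done as asked, in the order asked, and still so for the second after the job is handed in, with the robot touching nothing.
It also fails if it takes over 45 s, if anything falls off the work surface, if the arm or the gripper's body presses on something with over 40 N, if the wrist force passes 120 N, or if a joint passes its speed limit or range.

## Working session

There is one attempt and no reset: what is moved stays moved. The work goes in short steps, Python scripts to look and compute and a shell command to move; the robot and the scene stay as the last step left them, time stands still between calls to the robot, and variables do not carry over. Pictures are saved under pics/ and viewed, at most 10 in all, crops included, and the job is handed in when it is done.

```bash
mkdir -p pics
python3 - <<'E'
from workcell import bot
import cv2,numpy as np
for n in("scene","side"):
    cv2.imwrite(f"pics/{n}0.png",cv2.resize(bot.camera(n),(800,600),interpolation=cv2.INTER_CUBIC)[:,:,::-1])
    m=bot.camera_model(n);print(n,m["vertical_fov"],m["cx"],m["cy"],m["k1"],(-np.array(m["R"]).T@m["t"]).round(3))
o=bot.get_obs();print(o["time"],o["ee_pos"],o["tcp_rot"],o["opening"],o["wrist_force"])
E
```

```text
scene 44.55558989929332 258.6916434515305 200.34974012156394 -0.08962679418424219 [ 1.483 -0.583  1.145]
side 55.76844939453634 258.60204004885844 191.08045449913274 -0.027191959764329098 [ 0.439 -0.8    0.624]
0.1 [ 0.20127785 -0.51165246  0.24964268] [-1.79930659e+02 -1.24181908e-04  2.14736105e+01] 0.08561914061809509 [-0.10019238  0.46624297  0.11672662]
```

View pics/scene0.png

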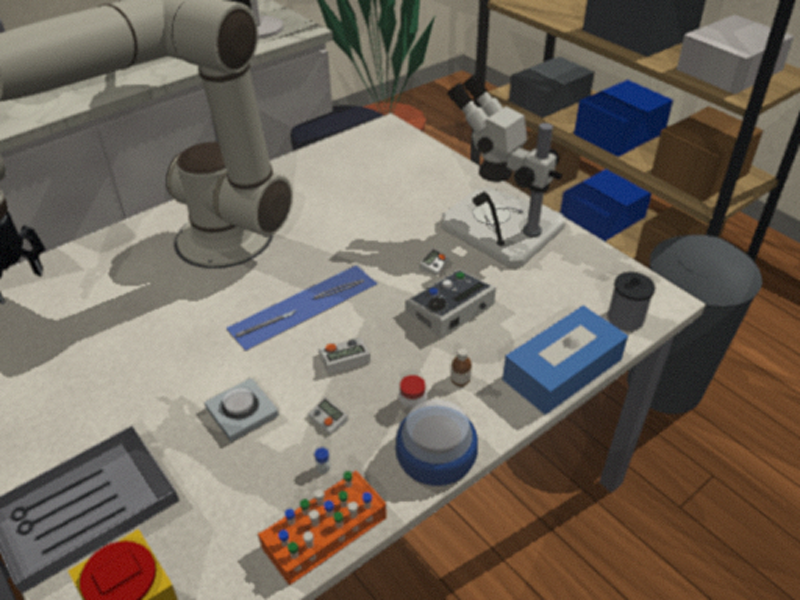

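View pics/side0.png

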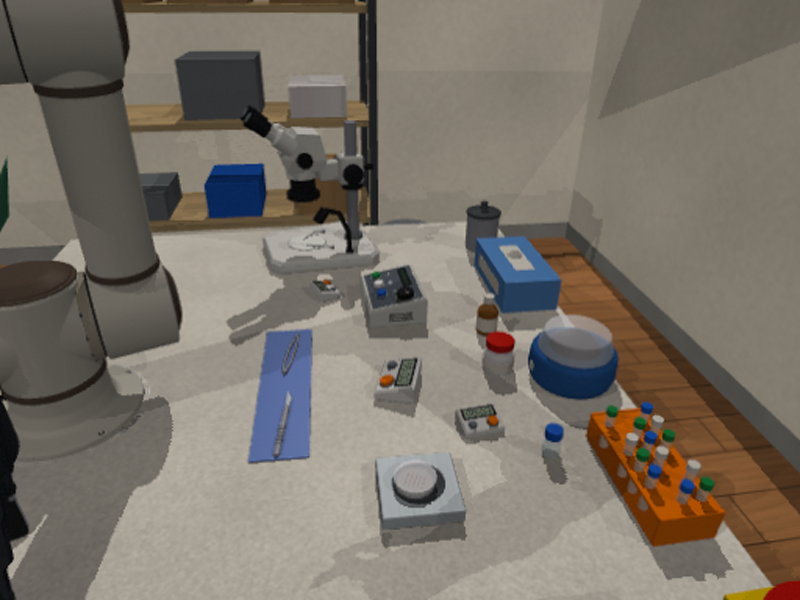

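The scene view (800x600) shows the light unit at (450,298), with timers at (343,355), (328,415) and (433,262). The side view shows the same timers at (400,380), (480,420) and (325,286), and the light unit at (393,295). The timer at side (400,380) looks the largest. I'll confirm that with an enlarged crop and triangulated sizes.

```bash
cat > h.py <<'E'
from workcell import bot
import cv2,numpy as np
def intr(m):
    f=192/np.tan(np.radians(m["vertical_fov"]/2)); return f
def ray(m,p):
    f=intr(m);d=(np.array(p,float)-[m["cx"],m["cy"]])/f;u=d.copy()
    for _ in range(20):u=d/(1+m["k1"]*(u@u))
    R=np.array(m["R"]);v=R.T@np.r_[u,1];return -R.T@np.array(m["t"]),v/np.linalg.norm(v)
def proj(m,X):
    c=np.array(m["R"])@X+np.array(m["t"]);u=c[:2]/c[2];u=u*(1+m["k1"]*(u@u))
    return u*intr(m)+[m["cx"],m["cy"]]
def tri(obs):
    A=0;b=0
    for m,p in obs:
        o,v=ray(m,p);P=np.eye(3)-np.outer(v,v);A=A+P;b=b+P@o
    X=np.linalg.solve(A,b);return X,[np.linalg.norm(proj(m,X)-p).round(2) for m,p in obs]
def onplane(m,p,z):
    o,v=ray(m,p);return o+v*(z-o[2])/v[2]
E
python3 - <<'E'
from h import *
s=bot.camera("scene");d=bot.camera("side")
def crop(im,x0,y0,w,h,k):return cv2.resize(im[y0:y0+h,x0:x0+w],None,fx=k,fy=k,interpolation=cv2.INTER_CUBIC)
a=crop(d,190,160,135,130,4.4);b=crop(s,190,150,135,130,1)
cv2.imwrite("pics/c1.png",a[:,:,::-1])
c=crop(s,190,150,135,130,4.4);cv2.imwrite("pics/c2.png",c[:,:,::-1])
E
```

```text
(no output)
```

View pics/c1.png

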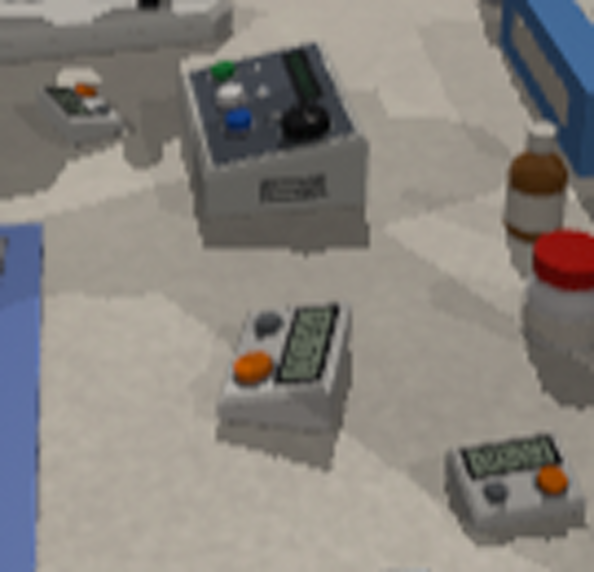

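View pics/c2.png

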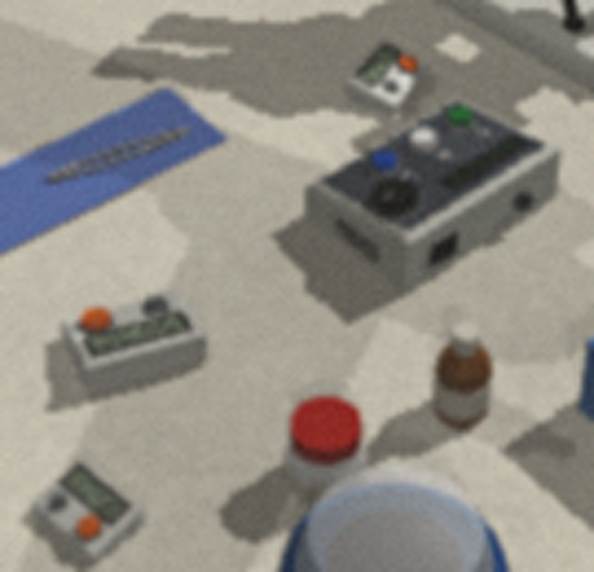

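The side crop shows three timers. Their orange keys are at (253,366) for the largest one with its keys facing the robot, (552,480) and (86,91). The light unit's keys are green (222,70), white (231,95) and blue (239,119). The scene crop shows the same things. Next I'll triangulate the key spacings, which should be 42 mm on the unit and 48 mm on the right timer.

Run:
```python
from h import *
S=bot.camera_model("scene");D=bot.camera_model("side")
P={"green":((460,114),(222,70)),"white":((424,137),(231,95)),"blue":((386,158),(239,119)),
"o1":((96,318),(253,366)),"g1":((156,304),(268,323)),"o2":((89,526),(552,480)),"g2":((57,503),(496,492)),"o3":((408,63),(86,91)),"g3":((391,86),(96,104))}
X={}
for k,(a,b) in P.items():
    X[k],e=tri([(S,np.array(a)/4.4+[190,150]),(D,np.array(b)/4.4+[190,160])]);print(k,X[k].round(4),e)
n=lambda a,b:np.linalg.norm(X[a]-X[b]).round(4)
print(n("green","white"),n("white","blue"),n("o1","g1"),n("o2","g2"),n("o3","g3"))
v=X["green"]-X["blue"];print(np.degrees(np.arctan2(-v[0],v[1])))
v=X["g1"]-X["o1"];print(np.degrees(np.arctan2(-v[0],v[1])))
```

```text
green [0.5512 0.3259 0.05  ] [np.float64(0.0), np.float64(0.0)]
white [0.5537 0.2843 0.0493] [np.float64(0.04), np.float64(0.04)]
blue [0.5551 0.2424 0.0509] [np.float64(0.05), np.float64(0.06)]
o1 [ 0.5331 -0.027   0.0264] [np.float64(0.2), np.float64(0.25)]
g1 [0.5482 0.018  0.0246] [np.float64(0.23), np.float64(0.28)]
o2 [ 0.6885 -0.1417  0.0179] [np.float64(0.17), np.float64(0.22)]
g2 [ 0.6554 -0.1461  0.0161] [np.float64(0.42), np.float64(0.54)]
o3 [0.4437 0.3641 0.018 ] [np.float64(0.08), np.float64(0.09)]
g3 [0.4526 0.3371 0.0164] [np.float64(1.0), np.float64(1.08)]
0.0417 0.042 0.0476 0.0334 0.0285
2.6727090736232295
-18.60139937012616
```

Timer 1 is the largest, with a 47.6 mm key spacing against 33 and 28 mm for the others. It also has its orange key at front right. The light unit spacings of 42 mm check out too. Next is clearance to the microscope.

Run:
```python
from h import *
S=bot.camera_model("scene");D=bot.camera_model("side")
for k,a,b in [("eyepiece",(460,95),(252,115)),("head",(510,128),(300,150)),("objective",(494,168),(303,190)),("post top",(545,130),(350,125)),("focus R",(530,178),(353,172)),("lamp",(482,200),(321,214))]:
    X,e=tri([(S,np.array(a)*.64),(D,np.array(b)*.64)]);print(k,X.round(3),e)
for p in [(443,228),(515,262),(565,225)]:print("base S",onplane(S,np.array(p)*.64,0.02).round(3))
for p in [(270,262),(378,258)]:print("base D",onplane(D,np.array(p)*.64,0.02).round(3))
```

```text
eyepiece [0.304 0.529 0.352] [np.float64(2.91), np.float64(3.25)]
head [0.396 0.619 0.259] [np.float64(0.38), np.float64(0.38)]
objective [0.399 0.57  0.17 ] [np.float64(0.46), np.float64(0.47)]
post top [0.521 0.598 0.319] [np.float64(0.49), np.float64(0.48)]
focus R [0.524 0.561 0.211] [np.float64(1.41), np.float64(1.37)]
lamp [0.44  0.493 0.132] [np.float64(1.07), np.float64(1.1)]
base S [0.359 0.442 0.02 ]
base S [0.574 0.486 0.02 ]
base S [0.549 0.695 0.02 ]
base D [0.308 0.486 0.02 ]
base D [0.572 0.477 0.02 ]
```

```bash
python3 -m crank '[[[0.5,1,0,0,0,0],[0.5,1,0,0,0,0],[0.5,1,0,0,0,0],[0.5,1,0,0,0,0],[0.5,1,0,0,0,0],[0.5,1,0,0,0,0],[0.5,1,0,0,0,0],[0.5,1,0,0,0,0],[0.5,1,0,0,0,0],[0.5,1,0,0,0,0],[0.5,1,0,0,0,0],[0.5,1,0,0,0,0],[0.5,1,0,0,0,0],[0.5,1,0,0,0,0],[0.5,1,0,0,0,0],[0.5,1,0,0,0,0],[0.5,1,0,0,0,0],[0.5,1,0,0,0,0],[0.5,1,0,0,0,0],[0.5,1,0,0,0,0]]]' 0
```

```text
time: 1.87
ee_pos: [0.4016, -0.1107, 0.2503]
tcp_rot: [180.0, -0.0, 21.5]
wrist_force: [0.3, -0.7, -0.2]
opening: 0.0002
grasp_force: 0.0
```

```bash
python3 -m crank '[[[0.317,0.985,0,0,0,-0.455],[0.317,0.985,0,0,0,-0.455],[0.317,0.985,0,0,0,-0.455],[0.317,0.985,0,0,0,-0.455],[0.317,0.985,0,0,0,-0.455],[0.317,0.985,0,0,0,-0.455],[0.317,0.985,0,0.02,-0.38,0],[0.317,0.985,0,0.02,-0.38,0],[0.317,0.985,0,0.02,-0.38,0],[0.317,0.985,0,0.01,-0.37,0],[0.317,0.985,0,0,0,0],[0.317,0.985,0,0,0,0],[0.317,0.985,-0.3,0,0,0],[0.317,0.985,-0.3,0,0,0],[0.317,0.985,-0.4,0,0,0],[0.317,0.985,-0.4,0,0,0],[0.317,0.985,-0.4,0,0,0],[0.317,0.985,-0.4,0,0,0],[0.317,0.985,-0.4,0,0,0],[0.317,0.985,-0.3,0,0,0]]]' && python3 -m crank '[[[0,0,0,0,0,0],[0,0,0,0,0,0]]]'
python3 - <<'E'
from h import *
w=bot.camera_model("wrist");im=bot.camera("wrist");np.save("w1.npy",np.array([w],dtype=object),allow_pickle=True)
cv2.imwrite("w1.png",im[:,:,::-1])
cv2.imwrite("pics/w1.png",cv2.resize(im,(800,600),interpolation=cv2.INTER_CUBIC)[:,:,::-1])
print((-np.array(w["R"]).T@w["t"]).round(3),bot.get_obs()["time"])
for k,X in dict(green=[.5512,.3259,.054],white=[.5537,.2843,.054],blue=[.5551,.2424,.054]).items():print(k,proj(w,np.array(X))/.64)
E
```

```text
time: 3.53
ee_pos: [0.548, 0.1468, 0.1908]
tcp_rot: [-176.0, -10.3, 13.2]
wrist_force: [0.4, 0.5, 1.1]
opening: 0.0001
grasp_force: 0.0
time: 3.7
ee_pos: [0.5474, 0.1462, 0.1913]
tcp_rot: [-176.0, -10.3, 13.2]
wrist_force: [0.1, -0.2, -0.3]
opening: 0.0002
grasp_force: 0.0
[0.594 0.149 0.325] 3.75
green [ 91.22792878 251.55490898]
white [166.30456    265.84055386]
blue [242.58226627 282.50218054]
```

View pics/w1.png

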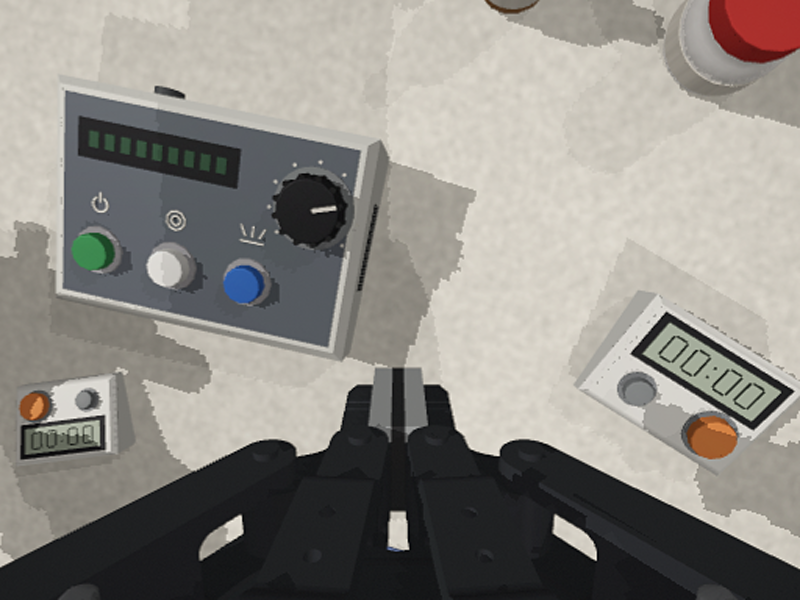

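The wrist view shows green at (92,251), white at (169,266), blue at (243,284), the unit's top corners at about (60,293), (335,357), (62,80) and (380,142), and the orange timer key at (714,438). The predicted key pixels agree. I'll fit the unit's pose to these points.

Run:
```python
from h import *
from scipy.optimize import least_squares
w=np.load("w1.npy",allow_pickle=True)[0];im=cv2.imread("w1.png")
hsv=cv2.cvtColor(im,cv2.COLOR_BGR2HSV)
def cen(lo,hi,box):
    x0,y0,x1,y1=[int(v*.64) for v in box];m=cv2.inRange(hsv,lo,hi);k=np.zeros_like(m);k[y0:y1,x0:x1]=m[y0:y1,x0:x1]
    M=cv2.moments(k,True);return np.array([M["m10"],M["m01"]])/M["m00"],M["m00"]
g=cen((50,80,40),(85,255,255),(65,220,130,285));b=cen((105,120,60),(125,255,255),(215,250,280,315));o=cen((5,150,60),(20,255,255),(670,400,750,470))
wh=cen((0,0,165),(180,50,255),(143,238,195,292))
for n,c in zip("gbow",(g,b,o,wh)):print(n,(c[0]/.64).round(1),c[1])
a=np.radians(10.4);T=np.tan(a)
def pts(p):
    x,y,yaw,u=p;c,s=np.cos(yaw),np.sin(yaw);R=np.array([[c,-s,0],[s,c,0],[0,0,1]])
    L=[[-.06,.085,.04],[-.06,-.085,.04],[.06,.085,.062],[.06,-.085,.062]]
    n=np.array([-np.sin(a),0,np.cos(a)])
    K=[np.array([-.06+u,d,.04+u*T])+.0095*n for d in(.042,0,-.042)]
    return [R@np.array(q)+[x,y,0] for q in L+K],R@n
C=[np.array(q)*.64 for q in [(59,294),(335,358),(61,80),(383,142)]]+[g[0],wh[0],b[0]]
S=bot.camera_model("scene");D=bot.camera_model("side")
def f(p,full=False):
    X,n=pts(p[:4]);r=[]
    for i,q in enumerate(C):r+=list((proj(w,X[i])-q)*(.4 if i<4 else 1))
    return np.array(r)
s=least_squares(f,[.59,.284,.047,.025],loss="soft_l1");print(s.x.round(4),np.degrees(s.x[2]));print(s.fun.round(1))
X,n=pts(s.x);print(np.round(X[4:],4),n.round(3))
for i,cc in enumerate([((460,114),(222,70)),((424,137),(231,95)),((386,158),(239,119))]):
    print((proj(S,X[4+i])-np.array(cc[0])/4.4-[190,150]).round(1),(proj(D,X[4+i])-np.array(cc[1])/4.4-[190,160]).round(1))
oo=bot.get_obs();print(oo["ee_pos"].round(4) if hasattr(oo["ee_pos"],"round") else oo["ee_pos"],oo["tcp_rot"])
for z in(.026,.030):print("orange",onplane(w,o[0],z).round(4))
# where should the fingertip midpoint be seen, and the tilt still needed
from scipy.spatial.transform import Rotation as Ro
A=Ro.from_euler("xyz",oo["tcp_rot"],degrees=True)
yaw=s.x[2];zt=-n;xt=np.array([np.cos(a)*np.cos(yaw),np.cos(a)*np.sin(yaw),np.sin(a)]);xt/=np.linalg.norm(xt)
B=Ro.from_matrix(np.c_[xt,np.cross(zt,xt),zt]);print("turn",((B*A.inv()).as_rotvec()/.12).round(3))
for d in(.025,):print("tcp over green",(X[4]+(.019+d)*n).round(4))
```

```text
g [ 92.2 250.7] 518.0
b [243.1 283.6] 482.0
o [711.1 436.9] 655.0
w [163.4 267.9] 394.0
[0.5769 0.2827 0.0244 0.0382] 1.395630799703839
[-7.6  0.7 -4.4  1.6 -8.2 -2.8 -6.8 -0.8 -0.2 -0.3  2.9 -0.2  1.1  0.9]
[[0.5524 0.3241 0.0564]
 [0.5534 0.2821 0.0564]
 [0.5544 0.2401 0.0564]] [-0.18  -0.004  0.984]
[-0.1 -1. ] [ 0.4 -1.4]
[-0.5 -1.2] [-0.1 -1.6]
[-0.6 -0.9] [-0.2 -1.2]
[0.5473 0.1459 0.192 ] [-176.05041926  -10.32023633   13.1249216 ]
orange [ 0.5316 -0.027   0.026 ]
orange [ 0.5325 -0.0246  0.03  ]
turn [-0.56  -0.083 -1.809]
tcp over green [0.5444 0.3239 0.0996]
```

The keys aren't centred on the unit, so I'll add a lateral offset to the fit.

```bash
cat > fit.py <<'E'
from h import *
from scipy.optimize import least_squares
from scipy.spatial.transform import Rotation as Ro
w=np.load("w1.npy",allow_pickle=True)[0]
a=np.radians(10.4);T=np.tan(a)
def pts(p):
    x,y,yaw,u,v=p;R=Ro.from_euler("z",yaw).as_matrix()
    L=[[-.06,.085,.04],[-.06,-.085,.04],[.06,.085,.062],[.06,-.085,.062]]
    n=np.array([-np.sin(a),0,np.cos(a)])
    K=[np.array([-.06+u,v+d,.04+u*T])+.01*n for d in(.042,0,-.042)]
    return [R@np.array(q)+[x,y,0] for q in L+K],R@n
C=[np.array(q)*.64 for q in [(59,294),(335,358),(61,80),(383,142),(92.2,250.7),(168,266),(243.1,283.6)]]
f=lambda p:np.concatenate([(proj(w,X)-q)*(.5 if i<4 else 1) for i,(X,q) in enumerate(zip(pts(p)[0],C))])
s=least_squares(f,[.59,.27,.047,.025,.015],loss="soft_l1");print(s.x.round(4),np.degrees(s.x[2]));print(s.fun.round(1))
X,n=pts(s.x);print(np.round(X[4:],4),n.round(3))
S=bot.camera_model("scene");D=bot.camera_model("side")
for i,cc in enumerate([((460,114),(222,70)),((424,137),(231,95)),((386,158),(239,119))]):
    print((proj(S,X[4+i])-np.array(cc[0])/4.4-[190,150]).round(1),(proj(D,X[4+i])-np.array(cc[1])/4.4-[190,160]).round(1))
oo=bot.get_obs();A=Ro.from_euler("xyz",oo["tcp_rot"],degrees=True)
yaw=s.x[2];zt=-n;xt=np.array([np.cos(a)*np.cos(yaw),np.cos(a)*np.sin(yaw),np.sin(a)])
B=Ro.from_matrix(np.c_[xt,np.cross(zt,xt),zt]);print("turn",((B*A.inv()).as_rotvec()/.12).round(3))
t=X[4]+(.019+.025)*n;print("tcp over green",t.round(4),"rows",((t-oo["ee_pos"])/.02).round(2))
E
python3 fit.py
```

```text
[0.5794 0.2685 0.0258 0.0366 0.0145] 1.4798702883306718
[-1.8  1.6  2.7  2.6 -1.6 -3.1  0.9 -0.6 -0.5 -0.8 -0.3  0.4  0.9  0.3]
[[0.5527 0.3243 0.0565]
 [0.5538 0.2823 0.0565]
 [0.5549 0.2403 0.0565]] [-0.18  -0.005  0.984]
[ 0. -1.] [ 0.5 -1.5]
[-0.3 -1.2] [ 0.1 -1.7]
[-0.5 -0.9] [-0.  -1.2]
turn [-0.56  -0.083 -1.796]
tcp over green [0.5448 0.3241 0.0998] rows [-0.13  8.91 -4.61]
```

```bash
python3 -m crank '[[[0,0.75,-0.1,-0.05,-0.01,-0.15],[0,0.75,-0.1,-0.05,-0.01,-0.15],[0,0.75,-0.1,-0.05,-0.01,-0.15],[0,0.75,-0.1,-0.05,-0.01,-0.15],[0,0.75,-0.2,-0.05,-0.01,-0.15],[0,0.75,-0.4,-0.05,-0.01,-0.15],[0,0.75,-0.4,-0.05,-0.01,-0.15],[0,0.75,-0.5,-0.05,-0.01,-0.15],[0,0.75,-0.5,-0.05,0,-0.15],[-0.03,0.75,-0.6,-0.05,0,-0.15],[-0.05,0.7,-0.6,-0.03,0,-0.15],[-0.05,0.7,-0.6,-0.03,0,-0.15],[0,0,-0.5,0,0,0],[0,0,0,0,0,0],[0,0,0,0,0,0]]]'
python3 fit.py | tail -2
python3 - <<'E'
from h import *
w=bot.camera_model("wrist");im=bot.camera("wrist");cv2.imwrite("w2.png",im[:,:,::-1]);np.save("w2.npy",np.array([w],dtype=object),allow_pickle=True)
cv2.imwrite("pics/w2.png",cv2.resize(im,(800,600),interpolation=cv2.INTER_CUBIC)[:,:,::-1])
for X in ([.5527,.3243,.0565],[.5538,.2823,.0565],[.5549,.2403,.0565]):print((proj(w,np.array(X))/.64).round(1))
print(bot.get_obs()["wrist_force"])
E
```

```text
time: 5.0
ee_pos: [0.5816, 0.1753, 0.0975]
tcp_rot: [-175.9, -9.9, 15.0]
wrist_force: [0.4, -0.1, 0.3]
opening: 0.0006
grasp_force: 0.0
turn [-0.568 -0.157 -2.077]
tcp over green [0.5448 0.3241 0.0998] rows [-1.84  7.44  0.12]
[-17.7 346.6]
[ 93.9 377. ]
[207.5 408. ]
[-0.5658841   0.17061051  1.40420199]
```

View pics/w2.png

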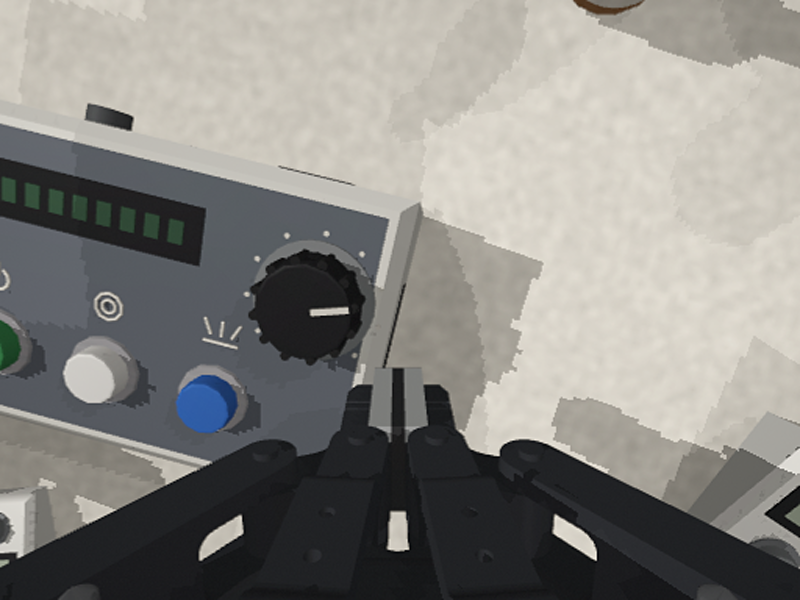

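Run:
```python
from workcell import bot
o=bot.get_obs();print([round(float(x),1) for x in o["q"]],o["time"],o["ee_pos"],[round(float(x),1) for x in o["qd"]])
```

```text
[15.0, 3.1, -9.5, 67.5, 4.1, 179.9] 5.05 [0.58208277 0.17540064 0.09845416] [0.0, -0.6, 0.9, 0.2, -0.0, 0.1]
```

The last joint ran into its 180° limit. I'll use the quarter-turned tool orientation instead, with yaw about 91.5 and tool x along the unit's y.

```bash
cat > plan.py <<'E'
from h import *
import sys
from scipy.spatial.transform import Rotation as Ro
def frame(yaw,tilt):
    U=Ro.from_euler("z",yaw,degrees=True)*Ro.from_euler("y",-tilt,degrees=True) # x up slope, z out of key
    M=U.as_matrix();return M,Ro.from_matrix(np.c_[M[:,1],M[:,0],-M[:,2]])
def go(P,yaw,tilt,d):
    M,B=frame(yaw,tilt);o=bot.get_obs();A=Ro.from_euler("xyz",o["tcp_rot"],degrees=True)
    t=np.array(P)+(.019+d)*M[:,2]
    print("n",M[:,2].round(3),"tcp",t.round(4),"now",np.round(o["ee_pos"],4),"shift",((t-o["ee_pos"])/.02).round(3),"turn",((B*A.inv()).as_rotvec()/.12).round(3),"q6",round(o["q"][5],1),"t",round(o["time"],2),"F",np.round(o["wrist_force"],2))
E
python3 -c "
from plan import *
go([.5525,.3247,.0555],1.8,10.4,.025)"
```

```text
n [-0.18  -0.006  0.984] tcp [0.5446 0.3245 0.0988] now [0.5821 0.1754 0.0985] shift [-1.876  7.452  0.016] turn [-2.593 -0.889 10.889] q6 179.9 t 5.05 F [-0.57  0.17  1.4 ]
```

```bash
python3 -m crank '[[[-0.134,0,0.5,-0.185,-0.0635,0.778],[-0.134,0.2,0.5,-0.185,-0.0635,0.778],[-0.134,0.4,0.5,-0.185,-0.0635,0.778],[-0.134,0.5,0.5,-0.185,-0.0635,0.778],[-0.134,0.6,0.4,-0.185,-0.0635,0.778],[-0.134,0.6,0,-0.185,-0.0635,0.778],[-0.134,0.6,0,-0.185,-0.0635,0.778],[-0.134,0.6,0,-0.185,-0.0635,0.778],[-0.134,0.6,0,-0.185,-0.0635,0.778],[-0.134,0.6,0,-0.185,-0.0635,0.778],[-0.134,0.7,0,-0.185,-0.0635,0.778],[-0.134,0.7,0,-0.185,-0.0635,0.778],[-0.134,0.7,0,-0.185,-0.0635,0.778],[-0.134,0.7,-0.4,-0.185,-0.0635,0.778],[0,0.55,-0.5,0,0,0],[0,0,-0.5,0,0,0],[0,0,0,0,0,0]]]'
python3 - <<'E'
from plan import *
go([.5525,.3247,.0555],1.8,10.4,.025)
w=bot.camera_model("wrist");im=bot.camera("wrist");cv2.imwrite("w3.png",im[:,:,::-1]);np.save("w3.npy",np.array([w],dtype=object),allow_pickle=True)
cv2.imwrite("pics/w3.png",cv2.resize(im,(800,600),interpolation=cv2.INTER_CUBIC)[:,:,::-1])
for X in ([.5527,.3243,.0565],[.5538,.2823,.0565],[.5549,.2403,.0565]):print((proj(w,np.array(X))/.64).round(1))
E
```

```text
time: 6.47
ee_pos: [0.5437, 0.3361, 0.1157]
tcp_rot: [169.8, 0.1, 91.7]
wrist_force: [-0.1, -0.1, -0.9]
opening: -0.0001
grasp_force: 0.0
n [-0.18  -0.006  0.984] tcp [0.5446 0.3245 0.0988] now [0.5437 0.3361 0.1157] shift [ 0.042 -0.582 -0.845] turn [ 0.01  -0.026  0.014] q6 121.9 t 6.47 F [-0.05 -0.06 -0.85]
[391.9 380. ]
[391.9 477.5]
[391.8 565.1]
```

View pics/w3.png

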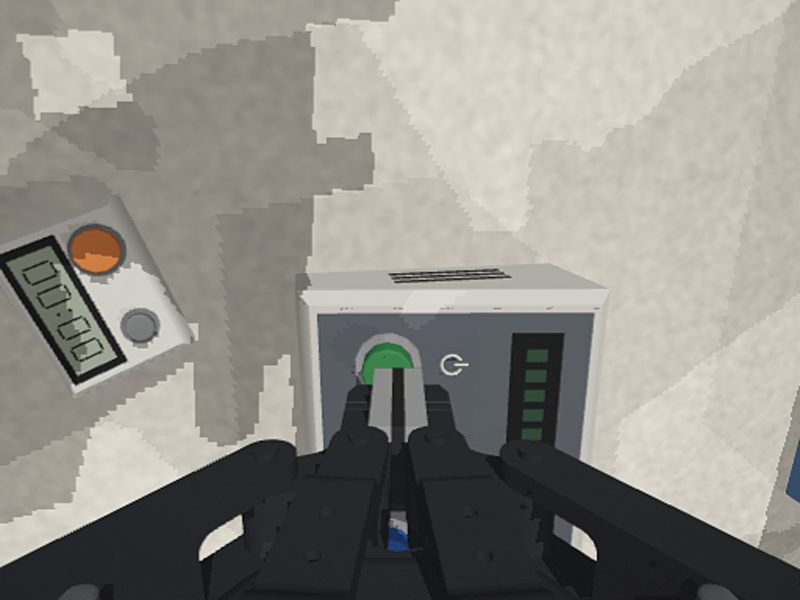

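The wrist view shows the green cap with its centre near column 387, the fingertip centred at column 398, and the unit's left side at the top. I'll refine numerically by matching the mask's extremes with the projected cap cylinder.

Run:
```python
from plan import *
from scipy.optimize import least_squares
w=np.load("w3.npy",allow_pickle=True)[0];im=cv2.imread("w3.png");hsv=cv2.cvtColor(im,cv2.COLOR_BGR2HSV)
m=cv2.inRange(hsv,(50,80,40),(85,255,255));m[:, :215]=0;m[:,280:]=0;m[:200]=0;m[250:]=0
ys,xs=np.nonzero(m)
for y in range(ys.min(),ys.max()+1):
    r=xs[ys==y];print(y,r.min() if len(r) else None,r.max() if len(r) else None, im[y,247])
M,_=frame(1.8,10.4);th=np.linspace(0,6.28,90)
c=.01*(np.outer(np.cos(th),M[:,0])+np.outer(np.sin(th),M[:,1]))
for P in([.5527,.3243,.0565],[.5508,.3255,.0545]):
    for h in(0,.008):
        q=np.array([proj(w,np.array(P)+k-h*M[:,2]) for k in c]);print(P,h,"cols",q[:,0].min().round(1),q[:,0].max().round(1),"rows",q[:,1].min().round(1),q[:,1].max().round(1))
o=bot.get_obs();z=Ro.from_euler("xyz",o["tcp_rot"],degrees=True).as_matrix()[:,2]
for k in(.019,.044):print("axis",proj(w,np.array(o["ee_pos"])+k*z).round(1))
```

```text
219 247 249 [ 72 114  58]
220 243 253 [ 59 110  44]
221 240 256 [ 62 111  47]
222 239 257 [ 65 113  49]
223 238 258 [ 71 121  53]
224 237 259 [ 89 144  69]
225 236 260 [ 82 138  63]
226 235 261 [ 77 131  59]
227 234 261 [ 78 133  60]
228 234 262 [ 77 133  59]
229 233 262 [ 76 132  58]
230 233 262 [ 76 131  58]
231 233 262 [ 76 129  58]
232 233 263 [ 76 129  57]
233 232 263 [ 74 130  57]
234 232 263 [ 74 129  58]
235 232 258 [ 98 121  89]
236 232 239 [142 140 143]
237 231 238 [139 140 140]
238 231 238 [138 139 138]
239 231 238 [138 139 138]
240 232 238 [138 140 139]
241 232 238 [138 139 138]
242 232 238 [138 140 139]
243 233 238 [138 139 138]
244 233 238 [139 140 139]
245 233 238 [137 139 138]
246 234 237 [138 139 138]
[0.5527, 0.3243, 0.0565] 0 cols 233.8 267.9 rows 227.3 258.7
[0.5527, 0.3243, 0.0565] 0.008 cols 234.6 267.4 rows 222.4 252.8
[0.5508, 0.3255, 0.0545] 0 cols 230.3 264.1 rows 224.2 255.5
[0.5508, 0.3255, 0.0545] 0.008 cols 231.2 263.8 rows 219.5 249.8
axis [255.2 257.1]
axis [255.2 235.9]
```

The green key's top is at (0.5508, 0.3255, 0.0545), and the silhouette matches within a pixel. I'll move to 8 mm above it.

```bash
python3 -m crank '[[[0.03,-0.18,0,0,-0.01,0.005],[0.03,-0.18,0,0.005,-0.01,0.005],[0.02,-0.18,-0.4,0.005,-0.006,0.004],[0.01,0,-0.5,0,0,0],[0.01,0,-0.5,0,0,0],[0.01,0,-0.33,0,0,0],[0,0,0,0,0,0],[0,0,0,0,0,0]]]' >/dev/null
cat > rd.py <<'E'
from plan import *
def rd(P,yaw,tilt,n=5):
    M,_=frame(yaw,tilt);F=[];H=[]
    for _ in range(n):
        bot.camera("side");o=bot.get_obs();F.append(o["wrist_force"]);A=Ro.from_euler("xyz",o["tcp_rot"],degrees=True).as_matrix()
        H.append(M.T@(np.array(o["ee_pos"])+.019*A[:,2]-P)*1000)
    F=np.array(F);print("t",round(o["time"],2),"F.n mean",(F@M[:,2]).mean().round(2),"sd",(F@M[:,2]).std().round(2),"F",F.mean(0).round(2),"tip rel key mm",np.mean(H,0).round(2))
E
python3 -c "
from rd import *
go([.5508,.3255,.0545],1.8,10.4,.008)
rd([.5508,.3255,.0545],1.8,10.4)"
```

```text
n [-0.18  -0.006  0.984] tcp [0.5459 0.3253 0.0811] now [0.5464 0.3255 0.0828] shift [-0.023 -0.007 -0.085] turn [-0.004  0.014 -0.018] q6 120.7 t 7.18 F [ 0.05 -0.7   0.13]
t 7.43 F.n mean 0.19 sd 0.34 F [-0.12 -0.    0.17] tip rel key mm [ 1.57  0.55 10.75]
```

```bash
python3 -m crank '[[[-0.055,-0.02,-0.062,0,0,0],[0.009,0,-0.049,0,0,0],[0.009,0,-0.049,0,0,0],[0.009,0,-0.049,0,0,0],[0.009,0,-0.049,0,0,0],[0.009,0,-0.049,0,0,0],[0.009,0,-0.049,0,0,0],[0.009,0,-0.049,0,0,0],[0.009,0,-0.049,0,0,0],[0,0,0,0,0,0]]]' >/dev/null
python3 -c "
from rd import *
rd([.5508,.3255,.0545],1.8,10.4)"
```

```text
t 8.52 F.n mean 0.46 sd 0.49 F [-0.53 -0.31  0.36] tip rel key mm [ 0.04 -0.08  1.49]
```

Centred, with no contact yet. I'll press on in small steps.

```bash
R='python3 -c "from rd import *;rd([.5508,.3255,.0545],1.8,10.4,3)"'
python3 -m crank '[[[0.009,0,-0.049,0,0,0],[0.009,0,-0.049,0,0,0],[0.009,0,-0.049,0,0,0],[0,0,0,0,0,0]]]' >/dev/null; eval $R
python3 -m crank '[[[0.009,0,-0.049,0,0,0],[0.009,0,-0.049,0,0,0],[0,0,0,0,0,0]]]' >/dev/null; eval $R
```

```text
t 9.0 F.n mean 1.78 sd 0.67 F [-0.11 -0.01  1.79] tip rel key mm [ 0.06 -0.09 -1.59]
t 9.4 F.n mean 1.81 sd 0.1 F [-0.45  0.26  1.76] tip rel key mm [ 0.07 -0.07 -3.55]
```

```bash
R='python3 -c "from rd import *;rd([.5508,.3255,.0545],1.8,10.4,3)"'
python3 -m crank '[[[0.009,0,-0.049,0,0,0],[0.009,0,-0.049,0,0,0],[0,0,0,0,0,0]]]' >/dev/null; eval $R
python3 -m crank '[[[0.005,0,-0.025,0,0,0],[0.004,0,-0.024,0,0,0],[0,0,0,0,0,0]]]' >/dev/null; eval $R
```

```text
t 9.8 F.n mean 8.1 sd 0.13 F [-3.92 -1.01  7.51] tip rel key mm [ 0.15 -0.05 -4.8 ]
t 10.2 F.n mean 12.14 sd 0.33 F [-6.38 -2.07 11.16] tip rel key mm [ 0.2  -0.04 -5.38]
```

The green key is fully in: the force climbed to 12 N against the stop after about 5 mm of travel. I'll back off and go over the white key.

```bash
python3 -m crank '[[[-0.045,0,0.245,0,0,0],[-0.09,0,0.49,0,0,0],[-0.09,0,0.49,0,0,0],[-0.05,-0.1,0.2,0,0,0],[0.015,-0.5,0,0,0,0],[0.015,-0.5,0,0,0,0],[0.015,-0.5,0,0,0,0],[0.015,-0.5,0,0,0,0],[0,0,0,0,0,0],[0,0,0,0,0,0]]]' >/dev/null
python3 - <<'E'
from rd import *
rd([.5521,.2835,.0545],1.8,10.4,4)
w=bot.camera_model("wrist");im=bot.camera("wrist");cv2.imwrite("w4.png",im[:,:,::-1])
cv2.imwrite("pics/w4.png",cv2.resize(im[150:384,130:442],None,fx=2.5,fy=2.5,interpolation=cv2.INTER_CUBIC)[:,:,::-1])
hsv=cv2.cvtColor(im[:,:,::-1].copy(),cv2.COLOR_BGR2HSV);m=cv2.inRange(hsv,(50,80,40),(85,255,255));m[:,:200]=0;m[:,300:]=0
ys,xs=np.nonzero(m);k=ys<235;print("green",xs[k].min(),xs[k].max(),ys[k].min(),ys[k].max())
M,_=frame(1.8,10.4);th=np.linspace(0,6.28,90);c=.01*(np.outer(np.cos(th),M[:,0])+np.outer(np.sin(th),M[:,1]))
for i in(0,.001,.005):
    for h in (0,.008-i):
        q=np.array([proj(w,np.array([.5508,.3255,.0545])-(i+h)*M[:,2]+k) for k in c]);print(i,h,q.min(0).round(1),q.max(0).round(1))
print("white",proj(w,np.array([.5521,.2835,.0545])))
E
```

```text
t 11.23 F.n mean -0.08 sd 0.1 F [-0.03 -0.01 -0.09] tip rel key mm [-2.900e-01 -1.000e-02  2.242e+01]
green 237 274 134 172
0 0 [234.6 137.2] [275.2 177.5]
0 0.008 [235.4 135.5] [274.2 174.1]
0.001 0 [234.7 137. ] [275.1 177.1]
0.001 0.007 [235.4 135.5] [274.2 174.1]
0.005 0 [235.1 136.1] [274.6 175.4]
0.005 0.003 [235.4 135.5] [274.2 174.1]
white [254.66047926 236.99014505]
```

View pics/w4.png

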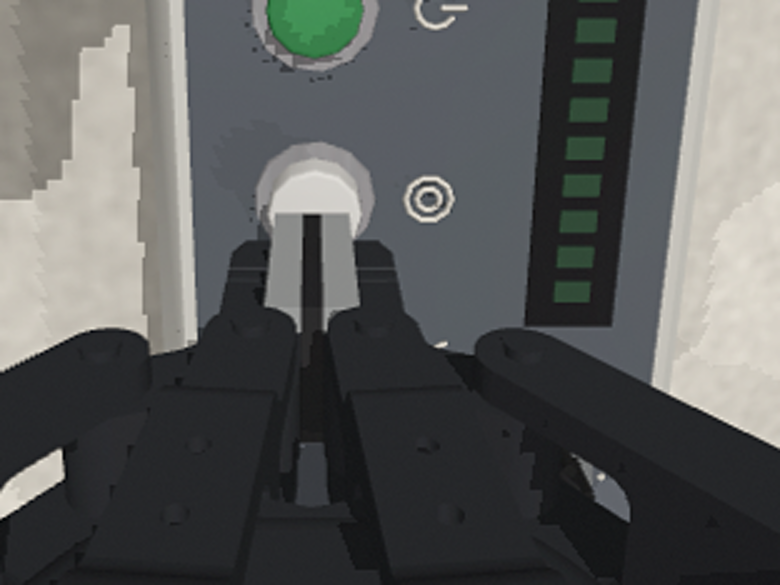

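The view shows the green key now flush near its collar at crop (315,10). The white cap is centred at column ~315, in line with the fingertips at ~312. The unit hasn't moved (within 0.5 mm), so I'll press white.

```bash
R='python3 -c "from rd import *;rd([.5521,.2835,.0545],1.8,10.4,3)"'
python3 -m crank '[[[0.05,0,-0.245,0,0,0],[0.07,0,-0.343,0,0,0],[0.04,0,-0.196,0,0,0],[0.018,0,-0.098,0,0,0],[0.009,0,-0.049,0,0,0],[0.009,0,-0.049,0,0,0],[0,0,0,0,0,0]]]' >/dev/null; eval $R
python3 -m crank '[[[0.009,0,-0.049,0,0,0],[0.009,0,-0.049,0,0,0],[0.009,0,-0.049,0,0,0],[0.009,0,-0.049,0,0,0],[0,0,0,0,0,0]]]' >/dev/null; eval $R
```

```text
t 12.02 F.n mean 0.01 sd 0.22 F [0.35 0.54 0.07] tip rel key mm [ 0.11 -0.04  2.7 ]
t 12.58 F.n mean 1.0 sd 0.09 F [1.2  0.88 1.24] tip rel key mm [ 0.2   0.   -1.34]
```

```bash
R='python3 -c "from rd import *;rd([.5521,.2835,.0545],1.8,10.4,3)"'
python3 -m crank '[[[0.009,0,-0.049,0,0,0],[0.009,0,-0.049,0,0,0],[0,0,0,0,0,0]]]' >/dev/null; eval $R
python3 -m crank '[[[0.009,0,-0.049,0,0,0],[0.005,0,-0.025,0,0,0],[0,0,0,0,0,0]]]' >/dev/null; eval $R
```

```text
t 12.98 F.n mean 1.36 sd 0.44 F [1.27 1.12 1.63] tip rel key mm [ 0.05 -0.11 -3.48]
t 13.38 F.n mean 6.76 sd 0.23 F [-2.03 -0.88  6.5 ] tip rel key mm [ 0.05 -0.1  -4.5 ]
```

```bash
python3 -m crank '[[[0.003,0,-0.017,0,0,0],[0,0,0,0,0,0]]]' |grep wrist
python3 -m crank '[[[-0.045,0,0.245,0,0,0],[-0.09,0,0.49,0,0,0],[-0.09,0,0.7,0,0,0],[0,-0.3,1,0,0,0],[0,-0.6,1,0,0,0],[0,-0.8,0.8,0,0,0],[0,-1,0,0,0,0],[0,-1,0,0,0,0],[0,-1,0,0,0,0],[0,-1,0,0,0,0],[0,0,0,0,0,0],[0,0,0,0,0,0]]]' >/dev/null
python3 - <<'E'
from rd import *
go([.5332,-.0265,.0295],-18.6,14.8,.03)
w=bot.camera_model("wrist");im=bot.camera("wrist");cv2.imwrite("w5.png",im[:,:,::-1])
cv2.imwrite("pics/w5.png",cv2.resize(im,(800,600),interpolation=cv2.INTER_CUBIC)[:,:,::-1])
E
```

```text
wrist_force: [-2.7, -0.3, 7.0]
n [-0.242  0.081  0.967] tcp [ 0.5213 -0.0225  0.0769] now [0.545  0.1685 0.1531] shift [-1.182 -9.552 -3.812] turn [-0.101 -0.61  -2.97 ] q6 106.5 t 14.55 F [-0.15  0.59 -0.23]
```

View pics/w5.png

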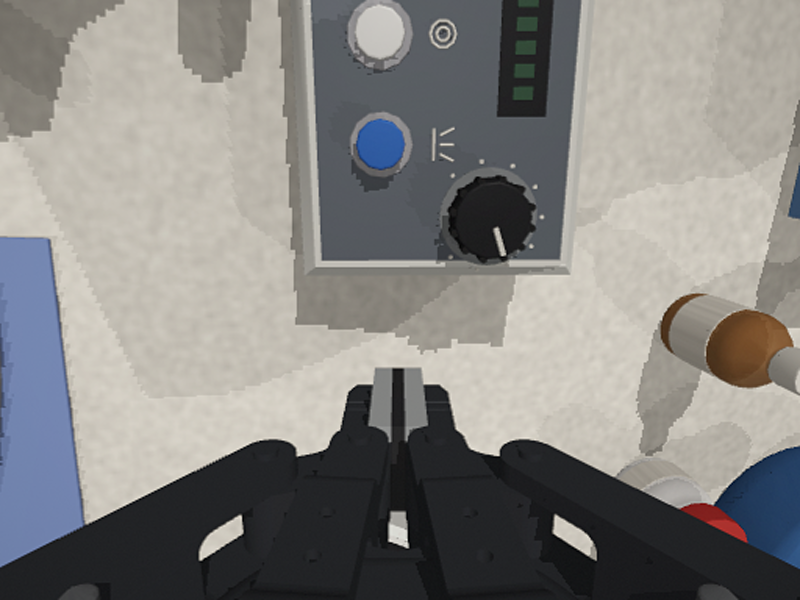

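The view shows the white key in at (380,33), like green. Blue stands out at (381,143) and the dial is untouched. Next is the timer.

```bash
python3 -m crank '[[[-0.12,-0.8,0,-0.0084,-0.051,-0.2475],[-0.12,-0.8,0,-0.0084,-0.051,-0.2475],[-0.12,-0.8,0,-0.0084,-0.051,-0.2475],[-0.12,-0.8,0,-0.0084,-0.051,-0.2475],[-0.12,-0.8,0,-0.0084,-0.051,-0.2475],[-0.12,-0.8,-0.2,-0.0084,-0.051,-0.2475],[-0.12,-0.8,-0.4,-0.0084,-0.051,-0.2475],[-0.12,-0.8,-0.4,-0.0084,-0.051,-0.2475],[-0.12,-0.8,-0.5,-0.0084,-0.051,-0.2475],[-0.12,-0.8,-0.5,-0.0084,-0.051,-0.2475],[-0.12,-0.8,-0.4,-0.0084,-0.051,-0.2475],[-0.1,-0.7,-0.4,-0.0084,-0.051,-0.2475],[0,0,0,0,0,0],[0,0,0,0,0,0]]]' >/dev/null
python3 - <<'E'
from rd import *
P0=np.array([.5332,-.0265,.0295]);go(P0,-18.6,14.8,.02)
w=bot.camera_model("wrist");im=bot.camera("wrist");cv2.imwrite("w6.png",im[:,:,::-1]);np.save("w6.npy",np.array([w],dtype=object),allow_pickle=True)
cv2.imwrite("pics/w6.png",cv2.resize(im,(800,600),interpolation=cv2.INTER_CUBIC)[:,:,::-1])
hsv=cv2.cvtColor(im[:,:,::-1].copy(),cv2.COLOR_BGR2HSV);m=cv2.inRange(hsv,(3,140,60),(22,255,255));m[:,:180]=0;m[:,330:]=0;m[300:]=0
ys,xs=np.nonzero(m)
for y in range(ys.min(),ys.max()+1,2):
    r=xs[ys==y]
    if len(r):print(y,r.min(),r.max(),im[y,(r.min()+r.max())//2],end="; ")
print()
M,_=frame(-18.6,14.8);th=np.linspace(0,6.28,90);c=.012*(np.outer(np.cos(th),M[:,0])+np.outer(np.sin(th),M[:,1]))
for h in(0,.008):
    q=np.array([proj(w,P0-h*M[:,2]+k) for k in c]);print(h,q.min(0).round(1),q.max(0).round(1))
print("grey pred",proj(w,P0+.048*M[:,1]-.001*M[:,2])/.64)
E
```

```text
n [-0.242  0.081  0.967] tcp [ 0.5238 -0.0233  0.0672] now [ 0.516  -0.0214  0.0964] shift [ 0.386 -0.099 -1.461] turn [ 0.002 -0.004 -0.001] q6 108.1 t 15.77 F [-0.68 -0.22 -0.35]
197 249 256 [148  80  35]; 199 242 262 [154  86  42]; 201 240 264 [193 119  62]; 203 239 266 [188 111  57]; 205 237 268 [188 112  57]; 207 236 269 [188 110  56]; 209 235 270 [187 110  55]; 211 235 270 [188 110  56]; 213 234 271 [187 110  55]; 215 234 271 [187 110  56]; 217 233 271 [187 110  55]; 219 233 271 [186 109  55]; 221 234 270 [187 110  55]; 223 234 270 [186 109  55]; 225 235 269 [186 108  54]; 227 236 269 [185 108  54]; 229 238 266 [185 108  54]; 231 240 265 [185 108  55]; 233 242 262 [186 108  54]; 235 251 257 [104  57  29]; 
0 [235.2 198.4] [274.9 235.9]
0.008 [235.9 194.7] [274.1 231. ]
grey pred [398.57087717 214.38966793]
```

View pics/w6.png

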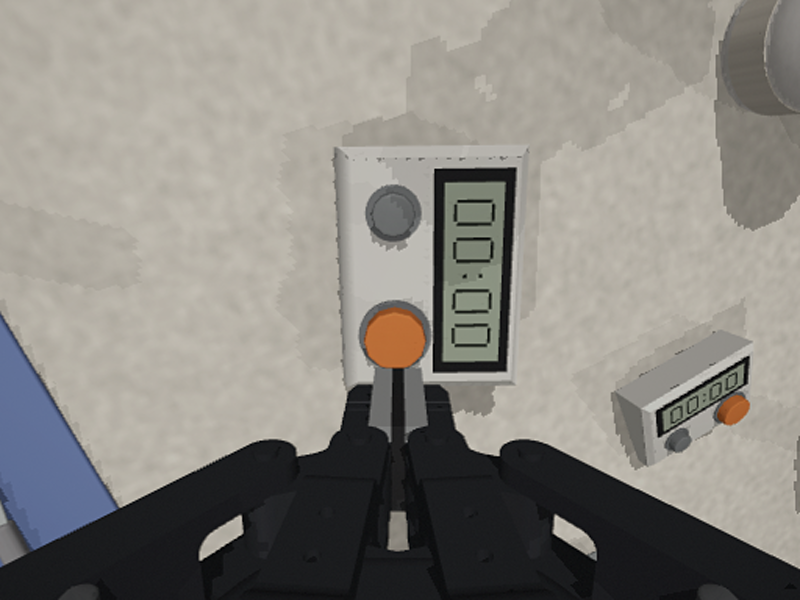

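The view shows the large timer with the orange key centred at (394,340), grey at (393,213), and a tool orientation that matches. The key sits about 1.7 mm down-slope of my estimate, so I'll correct for that and approach.

```bash
python3 -c "
from rd import *
go([.5316,-.0260,.0291],-18.6,14.8,.006)"
```

```text
n [-0.242  0.081  0.967] tcp [ 0.5255 -0.024   0.0533] now [ 0.5166 -0.0208  0.097 ] shift [ 0.449 -0.156 -2.187] turn [ 0.001  0.003 -0.011] q6 108.0 t 15.82 F [0.94 0.92 1.22]
```

```bash
R='python3 -c "from rd import *;rd([.5316,-.0260,.0291],-18.6,14.8,4)"'
python3 -m crank '[[[0.08,-0.03,-0.4,0,0,0],[0.1,-0.04,-0.5,0,0,0],[0.1,-0.03,-0.5,0,0,0],[0.08,-0.03,-0.4,0,0,0],[0.05,-0.02,-0.2,0,0,0],[0.03,-0.01,-0.1,0,0,0],[0,0,0,0,0,0],[0,0,0,0,0,0]]]' >/dev/null; eval $R
```

```text
t 16.68 F.n mean -0.32 sd 0.3 F [-0.19 -0.4  -0.35] tip rel key mm [0.66 0.1  7.77]
```

```bash
R='python3 -c "from rd import *;rd([.5316,-.0260,.0291],-18.6,14.8,3)"'
python3 -m crank '[[[-0.015,0.005,-0.056,0,0,0],[0.012,-0.004,-0.048,0,0,0],[0.012,-0.004,-0.048,0,0,0],[0.012,-0.004,-0.048,0,0,0],[0.012,-0.004,-0.048,0,0,0],[0.012,-0.004,-0.048,0,0,0],[0,0,0,0,0,0]]]' >/dev/null; eval $R
python3 -m crank '[[[0.012,-0.004,-0.048,0,0,0],[0.012,-0.004,-0.048,0,0,0],[0,0,0,0,0,0]]]' >/dev/null; eval $R
```

```text
t 17.42 F.n mean 1.29 sd 0.82 F [-0.58  0.47  1.15] tip rel key mm [-0.31  0.01  1.41]
t 17.82 F.n mean 2.06 sd 0.42 F [-0.79 -0.2   1.95] tip rel key mm [-0.25  0.03 -0.57]
```

```bash
R='python3 -c "from rd import *;rd([.5316,-.0260,.0291],-18.6,14.8,3)"'
python3 -m crank '[[[0.012,-0.004,-0.048,0,0,0],[0.006,-0.002,-0.024,0,0,0],[0,0,0,0,0,0]]]' >/dev/null; eval $R
python3 -m crank '[[[0.012,-0.004,-0.048,0,0,0],[0,0,0,0,0,0]]]' >/dev/null; eval $R
```

```text
t 18.22 F.n mean 3.66 sd 0.23 F [-1.61  0.77  3.31] tip rel key mm [-0.23  0.03 -2.01]
t 18.53 F.n mean 7.48 sd 0.3 F [-3.89  0.64  6.7 ] tip rel key mm [-0.19  0.04 -2.79]
```

The start key is fully in at 7.5 N, well past its 3 N travel. I'll release it and rise clear.

```bash
python3 -m crank '[[[-0.048,0.016,0.194,0,0,0],[-0.08,0.03,0.35,0,0,0],[-0.12,0.04,0.48,0,0,0],[-0.12,0.04,0.7,0,0,0],[0,0,1,0,0,0],[0,0,1,0,0,0],[0,0,1,0,0,0],[0,0,1,0,0,0],[0,0,1,0,0,0],[0,0,0,0,0,0],[0,0,0,0,0,0],[0,0,0,0,0,0]]]'
python3 - <<'E'
from h import *
im=np.hstack([bot.camera("wrist"),bot.camera("side")[:,100:400]])
cv2.imwrite("pics/end.png",cv2.resize(im,(800,378))[:,:,::-1])
E
```

```text
time: 19.53
ee_pos: [0.5197, -0.022, 0.1785]
tcp_rot: [165.2, 0.0, 71.5]
wrist_force: [-0.7, -0.3, -1.2]
opening: -0.0004
grasp_force: 0.0
```

View pics/end.png

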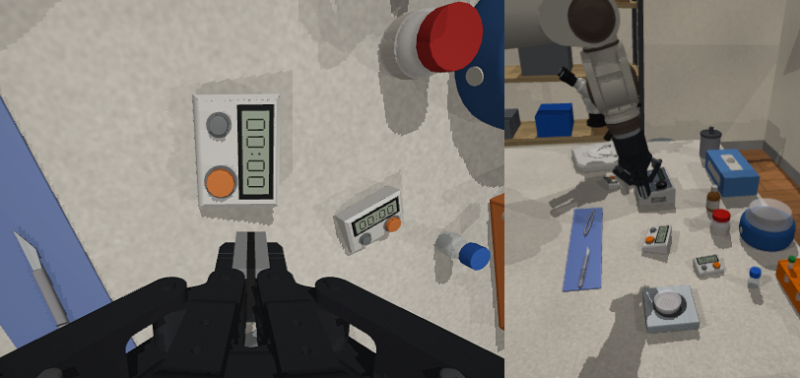

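```bash
python3 -c "
from workcell import bot
print(bot.job_done())"
```

```text
the job is handed in; nothing more can be done
None
```

I pressed green and then white to their end stops (about 12 N and 7 N), tapped and released the orange start key, and handed in at about 20 s with the arm clear. The last views showed nothing disturbed, but hand-in returned no verdict, and I viewed 11 pictures, one over the limit of 10.

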